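# Take out the scraper bar, shut the ink trough and lock its stud

## Robot

A 6-joint arm with a two-finger parallel gripper is mounted at the origin on the work surface. World frame = base frame: x ahead of the robot, y to its left, z up, the work surface at z = 0. Lengths are in mm, angles in rad, forces in N, time in s.
With the tool pointing down it reaches from about 250 to 725 mm from the base axis. Payload 4 kg.
Tool frame: the origin (TCP) lies at the very end of the fingers, on their centre line; the grasp point (between the pads) lies 19 mm behind it; z points along the fingers, y is the line along which they close (so a half turn about z gives the same grasp; the last joint's range is limited). The gripper opens to 85 mm and grips with 20 to 120 N. Pads are 22 mm wide; open, the fingers measure 114 mm over their backs; the gripper's body (76 mm by 85 mm) begins 54 mm behind the grasp point. The pads swing forward as they close: fully open they stand 13 mm farther back than shut.
Start: joints at [1.17, 0.241, 0.005, 1.335, 0, 1.571], TCP at [195.076, 460.375, 231.306] pointing down, gripper open.
Joint ranges: [-2.72, 2.72], [-1.05, 1.87], [-1.09, 1.28], [-1.99, 2.15], [-1.42, 1.44], [-3.14, 3.14]. Speed limits (rad/s): [2.79, 2.79, 3.14, 3.14, 3.14, 3.14].

## Interface

Orientations are given as [roll, pitch, yaw] about the fixed x, y, z axes, in that order (R = Rz(yaw) Ry(pitch) Rx(roll)).
In Python, from plant import get_obs, capture, calibration, sign_off gives the robot as it stands. The module is installed in compiled form; this text tells all that it offers.
- The arm moves only by the tool play_rows, never from a script. Its arguments are lists of equal length, an entry for each row: "translation": the shift along the tool's x, y, z in m, a list of three; "delta_rot": the turn, a rotation vector about the tool's x, y, z in rad, a list of three; "claw": the finger opening in m, from 0 to 0.0854. A call has 1 to 12 rows; each row is the pose to reach, as a shift and turn from the pose commanded when the call began, along the tool's axes at that moment; what a row does not reach only later rows make up. A row lasts 1/12 s, in which the tool goes at most 41.7 mm and 7.16 degrees, less where a joint would pass 70% of its speed; a pose out of reach is approached as far as the arm can. A call with a gripper value outside its range is refused whole. The fingers move at their own pace and stop on an object; "grip_force" is the grip in N (left out, the last holds). Time passes only in rows, so rows that repeat a pose let the fingers close. It gives the time, the measured TCP pose, the force, the opening and the grip force at its end, in the units of the state.
- get_obs(): the state, without advancing time (a new reading comes with each control period).
- capture(name): name is "side" or "top"; returns the picture (400x640x3 uint8, red, green, blue); there is no depth.
- calibration(name): a dict with "fx", "fy", "cx", "cy" (pixels), "D" ([k1, k2, p1, p2, k3] as OpenCV has them; the pictures are not rectified), "R" (3x3) and "t" (3): a world point X has camera coordinates R X + t. Camera axes: x right, y down, z forward; pixel columns grow to the right and rows downward; lengths in mm; the calibration is good to about 2 mm. A picture is of the moment at which its call begins. calibration takes no time and is no camera call.
- sign_off(): hands the job in; it is judged then, once.
The state is a dict: "time": time; "joint_pos": joint angles; "qd": joint speeds; "tau": joint torques, N m; "tool_pos": TCP position; "tool_rot": TCP orientation; "wrist_force": force on the tool from outside, world axes, zero at the start; "moment": the same for the moment, N m; "gripper_width": finger opening in mm; "finger_force": force on a finger pad.
Only numpy, scipy, OpenCV 4.12 (cv2) and the standard library are available. Lean on these libraries where they do the work, as an engineer would, in place of code of your own. Each camera call takes 0.05 s, during which the arm holds its last target. There are 200 camera calls.

## Task

Lift the lip end of the steel scraper bar in the ink trough, draw the bar out endwise from under the bridge and lay it flat in the white wash tray, grip upwards, without dropping it. Then shut the trough's cover and lock it: push the sprung T-handled stud in and give it a quarter turn clockwise until it locks, then let go. Leave the tube, jar, bottle and jar cap where they stand.

Things in the scene. Friction and masses are not known exactly. Their poses are not given: they have to be found in the camera images.
- trough: Fixed grey metal ink trough, 120 (x) by 224 (y) by 60 mm high, inside 104 by 208, walls 8 mm. Origin: centre of its underside, on the table; place and yaw vary, left or right. Own z up; own -x is the hinge side, turned roughly to the robot; +x the keeper side; +y the lip end. The side walls and the -y end wall are 60 mm high.
- trough_floor (a point): Centre of the trough's inner floor, 14 mm above the table; axes as the trough.
- lip_mid (a point): Middle of the top of the lip, the low wall that closes the trough's +y end (outside at own y 112): 30 mm above the table, 16 mm above the inner floor; axes as the trough.
- bridge_mid (a point): Middle of the underside of the aluminium bridge that crosses the whole width of the trough at its -y end: 20 mm above the inner floor, over own y -104 to -72 mm; 10 mm thick. Axes as the trough.
- hinge_mid (a point): Middle of the cover's hinge line, at own x -60, y 0 of the trough, 62 mm above the table; axes as the trough; the hinge line runs along own y.
- cover (a joint): Angle of the cover about the hinge line, rad: 0 shut (level), 2.1 wide open, leaning back over the hinge side; starts at 1.75 to 1.98. Aluminium panel 6 mm thick, 224 mm wide, reaching 120 mm from the hinge; shut, its top is 68 mm above the table. Stiff damped hinge, a few newtons: stays where left above about 1.0 rad, below that sinks shut slowly by itself.
- keeper_top (a point): Centre of the top of the keeper, a fixed block 48 by 48 by 60 mm high outside the trough's +x wall, with a slotted mouth that takes the stud's lug; own x 86, y 0 of the trough. A tongue of the cover (50 mm wide, reaching 173 mm from the hinge) lies over it when shut.
- stud_grip (a point): Centre of the stud's black T-handle, a bar 14 (x) by 64 (y) by 28 mm tall (z). The stud goes through the cover's tongue 146 mm from the hinge, on the middle line. z: along the stud, away from the cover (up when shut); y: along the handle. Cover shut and stud out: this point is 102 mm above the table and the handle's underside 20 mm above the cover.
- stud (a joint): Turn of the stud, rad: 0 unlocked (T-handle along the hinge line), 1.57 = turned a quarter clockwise seen from above (T-handle square to the hinge line; end stop). With the cover shut it turns only while pushed in; a weak spring (under 0.1 N m) turns it back to 0 unless it is locked.
- stud_in (a joint): How far the stud is pushed in, m: 0 out, 0.012 end stop. Spring: 4 N at 0, 13 N at the stop. With the cover shut it must be 0.009 or more in to turn; let go after the full quarter turn, it springs back to about 0.003 and is locked (with about 0.1 rad of play) in a notch.
- bar_grip (a point): Centre of the wooden grip, 12 (x) by 50 (y) by 26 mm tall, that stands on the middle of the loose scraper bar, a flat steel bar 26 (x) by 190 (y) by 8 mm thick, 0.15 to 0.3 kg. The point is 21 mm above the bar's underside. y along the bar, z up. At the start it lies on the trough's inner floor, +y end just behind the lip, -y end under the bridge by 15 to 32 mm.
- tray_in (a point): Centre of the inner floor of the fixed white wash tray, 5 mm above the table; tray 125 (x) by 240 (y) by 22 mm high outside, walls 5 mm; y along its length. Its place and yaw vary; it stands on the other side from the trough.
- tube_mid (a point): Bystander: loose cardboard tube standing upright, 44 mm diameter, 100 mm tall; point at its centre, half-way up.
- jar_mid (a point): Bystander: loose black ink jar, 60 mm diameter, 85 mm tall; point half-way up.
- bottle_mid (a point): Bystander: loose white bottle, 54 mm diameter, 165 mm tall; point half-way up.
- cap_mid (a point): Bystander: loose black jar cap lying flat, 66 mm diameter, 12 mm thick; point half-way up.
- bar: The whole scraper bar (see bar_grip); origin: centre of its underside.
Not all that is in view belongs to the job. What is meant by the bar is not orange, and is the smaller of those in its own colour.

How it is judged:
By the outcome, as a careful person would: the job done as asked, in the order asked, and still so for the second after the job is handed in, with the robot touching nothing.
It also fails if it takes over 72 s, if anything falls off the work surface, if the arm or the gripper's body presses on something with over 40 N, if the wrist force passes 120 N, or if a joint passes its speed limit or range.

## Working session

There is one attempt and no reset: what is moved stays moved. The work goes in short steps, Python scripts to look and compute and a tool call to move; the robot and the scene stay as the last step left them, time stands still between calls to the robot, and variables do not carry over. Pictures are saved under pics/ and viewed, at most 10 in all, crops included, and the job is handed in when it is done.

Besides the shell and the picture viewer there is one more tool, called after ">>>" in YAML: its name, and indented under it one key for each argument. play_rows: Moves the arm, as the interface text tells. Its arguments: {"type":"object","properties":{"translation":{"type":"array"},"delta_rot":{"type":"array"},"claw":{"type":"array"},"grip_force":{"type":"number"}},"required":["translation","delta_rot","claw"]}

```bash
mkdir -p pics; python3 - <<'E'
from plant import *
import cv2,numpy as np
np.set_printoptions(precision=4,suppress=True)
for n in("side","top"):
    cv2.imwrite(f"pics/{n}0.png",capture(n)[:,:,::-1]); print(n,calibration(n))
print(get_obs())
E
```

```text
side {'fx': 450.1506750548192, 'fy': 450.1506750548192, 'cx': 322.65292899869036, 'cy': 194.32967187347882, 'D': array([0.0421, 0.    , 0.    , 0.    , 0.    ]), 'R': array([[ 0.855 , -0.5186, -0.0118],
       [-0.3284, -0.5235, -0.7862],
       [ 0.4015,  0.676 , -0.6179]]), 't': array([-411.765 ,  203.3567, 1288.2679])}
top {'fx': 457.06938004526074, 'fy': 457.06938004526074, 'cx': 310.1565274619637, 'cy': 195.45714477773268, 'D': array([-0.0606,  0.    ,  0.    ,  0.    ,  0.    ]), 'R': array([[-0.0123, -0.9999, -0.0117],
       [-0.9929,  0.0136, -0.1182],
       [ 0.1184,  0.0101, -0.9929]]), 't': array([ -25.3103,  477.5472, 1515.0127])}
{'time': 0.1, 'joint_pos': array([ 1.17  ,  0.2413,  0.0039,  1.3352, -0.    ,  1.5708]), 'qd': array([-0.0007, -0.0014,  0.0032,  0.0002, -0.0003,  0.0001]), 'tau': array([ -0.0005, -37.3138,  25.301 ,   0.0109,  -0.    ,  -0.    ]), 'tool_pos': array([194.8747, 459.8693, 230.5184]), 'tool_rot': array([-3.1398,  0.    ,  2.7408]), 'wrist_force': array([-0.4191,  1.0707,  0.2721]), 'moment': array([0.0211, 0.0317, 0.008 ]), 'finger_force': 0.0, 'gripper_width': 85.35604778896172}
```

View pics/top0.png

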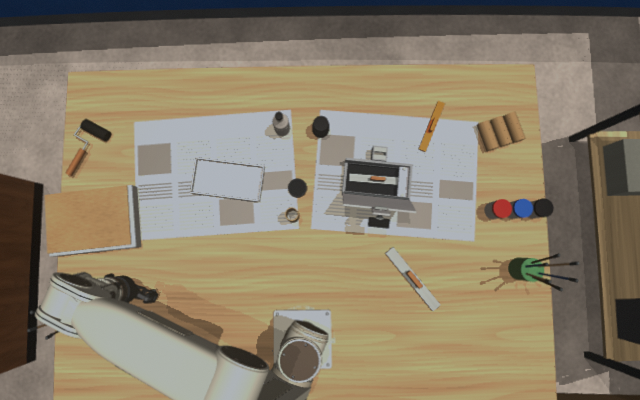

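View pics/side0.png

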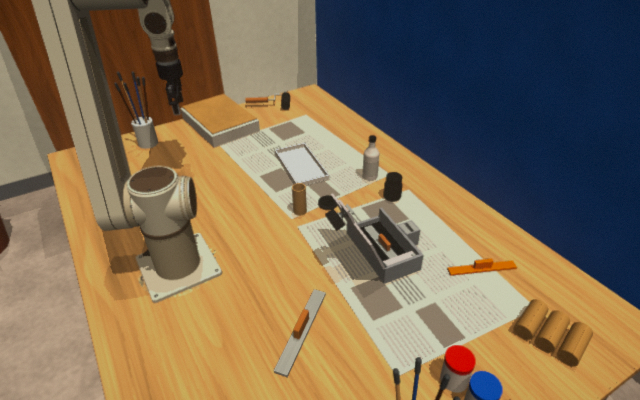

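Top view: trough at about (378,180), with the cover leaning toward the robot. The bridge is at its right end (403,180), the tray at (228,180), tube (291,215), cap (297,187), jar (320,127) and bottle (281,124). I'll enlarge the trough and tray.

```bash
python3 - <<'E'
import cv2,numpy as np
t=cv2.imread("pics/top0.png");s=cv2.imread("pics/side0.png")
a=cv2.resize(t[145:240,325:425],None,fx=6,fy=6,interpolation=cv2.INTER_CUBIC)
b=cv2.resize(s[185:285,325:432],None,fx=6,fy=6,interpolation=cv2.INTER_CUBIC)
c=cv2.resize(t[150:230,185:310],None,fx=6,fy=6,interpolation=cv2.INTER_CUBIC)
for n,i in zip("abc",(a,b,c)):
    cv2.imwrite(f"pics/{n}.png",i)
E
```

```text
(no output)
```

View pics/a.png

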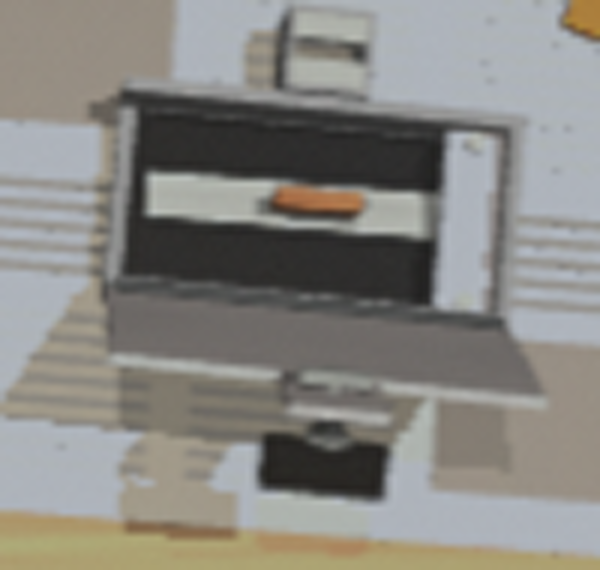

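View pics/b.png

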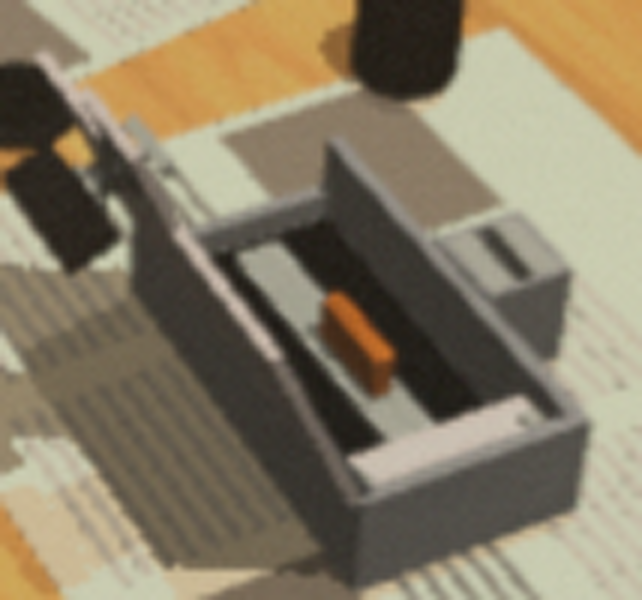

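View pics/c.png

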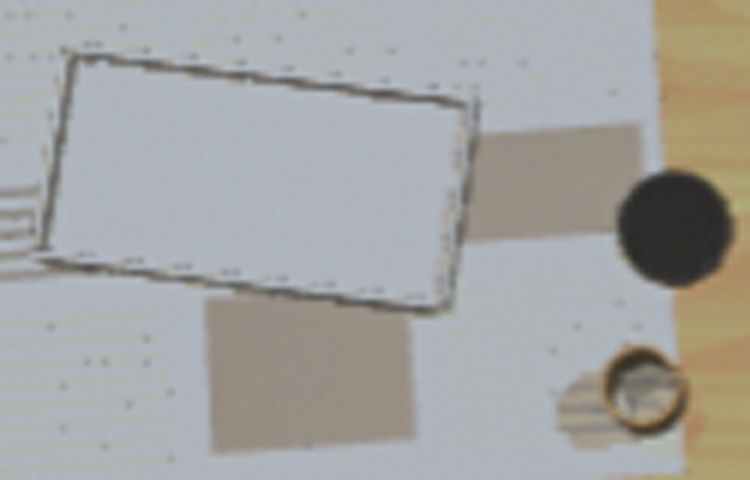

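Crops: a shows the lip at the left, the bridge at the right, the short grey bar with its orange grip, and the keeper slot at the top. b gives the cover's free edge from (40,55) to (280,360) and the handle at (62,210). c gives the tray corners. Next I'll fit the poses.

```bash
cat > h.py <<'E'
from plant import *
import cv2,numpy as np
from scipy.optimize import least_squares
from scipy.spatial.transform import Rotation as Ro
np.set_printoptions(precision=3,suppress=True)
C={n:calibration(n) for n in("top","side")}
def K(c):return np.array([[c["fx"],0,c["cx"]],[0,c["fy"],c["cy"]],[0,0,1]])
def proj(n,P):
    c=C[n];return cv2.projectPoints(np.array(P,float).reshape(-1,1,3),cv2.Rodrigues(c["R"])[0],c["t"],K(c),c["D"])[0][:,0]
def plane(n,uv,z):
    c=C[n];p=cv2.undistortPoints(np.array([[uv]],float),K(c),c["D"])[0,0]
    d=c["R"].T@np.array([*p,1]);o=-c["R"].T@c["t"];return o+d*(z-o[2])/d[2]
def crop(uv,off,f=6):return (np.array(uv,float)+.5)/f-.5+off
def pose(q,P):
    c,s=np.cos(q[2]),np.sin(q[2]);P=np.array(P,float)
    return np.c_[q[0]+c*P[:,0]-s*P[:,1],q[1]+s*P[:,0]+c*P[:,1],P[:,2]]
def cov(a,P): # panel coords: r from hinge, y, h above mid -> trough
    P=np.array(P,float);return np.c_[-60+P[:,0]*np.cos(a)-P[:,2]*np.sin(a),P[:,1],62+P[:,0]*np.sin(a)+P[:,2]*np.cos(a)]
E
python3 - <<'E'
from h import *
A=(325,145);B=(325,185)
T=[((60,112,60),(122,85)),((60,-112,60),(525,120)),((62,24,60),(283,86)),((110,24,60),(291,8)),((110,-24,60),(376,17)),((62,-24,60),(368,95))]
S=[((60,-112,60),(585,425)),((-60,-112,60),(355,500)),((-60,-112,0),(358,588)),((60,-112,0),(575,515)),((110,24,60),(518,212)),((110,-24,60),(570,270)),((62,-24,60),(495,290)),((62,24,60),(440,240)),((60,104,60),(330,140))]
Tc=[((120,112,0),(110,358)),((120,-112,0),(545,402)),((146,0,43),(322,468))]
Sc=[((120,112,0),(40,55)),((120,-112,0),(280,360)),((146,0,43),(62,210))]
def res(q):
    r=[]
    for n,L,o,f in(("top",T,A,0),("side",S,B,0),("top",Tc,A,1),("side",Sc,B,1)):
        P=[l[0] for l in L];P=cov(q[3],P) if f else P
        r.append(proj(n,pose(q,P))-crop([l[1] for l in L],o))
    return np.vstack(r).ravel()
g=plane("top",(378,180),40);s=least_squares(res,[g[0],g[1],0,1.85],x_scale=[10,10,.1,.1],loss="soft_l1")
print("trough",s.x);print(res(s.x).reshape(-1,2))
q=s.x
e=[plane("top",crop(u,A),22) for u in((145,172),(147,216))]
print("bar end",pose([0,0,0],np.array(e)).round(1), "grip top",plane("top",crop((319,199),A),48),"side",plane("side",crop((360,323),B),48))
c,s_=np.cos(q[2]),np.sin(q[2])
for p in(np.mean(e,0),plane("top",crop((319,199),A),48),plane("side",crop((360,323),B),48)):
    d=p[:2]-q[:2];print("in trough",d@[c,s_],d@[-s_,c])
W=[(57.5+5,120,22),(62.5,-120,22),(-62.5,-120,22),(-62.5,120,22)]
uv=crop([(68,50),(478,100),(445,312),(38,262)],(185,150))
g=plane("top",uv.mean(0),22)
r=lambda q:(proj("top",pose(q,W))-uv).ravel()
s=least_squares(r,[g[0],g[1],0],x_scale=[10,10,.1]);print("tray",s.x,s.fun)
for n,u,z in(("tube",crop((645,390),(185,150)),100),("cap",crop((675,228),(185,150)),12),("jar",(320,122),85),("bottle",(278,116),165)):print(n,plane("top",u,z))
o=get_obs();print(Ro.from_euler("xyz",o["tool_rot"]).as_matrix())
E
```

```text
trough [ 527.165 -256.251   -0.113    1.98 ]
[[ 0.663 -1.246]
 [ 0.335 -0.536]
 [ 0.143  0.559]
 [-0.008 -0.451]
 [ 0.092 -0.557]
 [ 0.301  0.461]
 [ 0.698 -0.997]
 [ 0.913  0.574]
 [-1.171  1.048]
 [-0.285 -0.91 ]
 [-0.621 -0.587]
 [ 0.003 -0.361]
 [-1.581  1.189]
 [-1.435 -0.609]
 [ 2.322  0.49 ]
 [ 0.075 -0.325]
 [ 0.7   -0.456]
 [ 0.262  1.075]
 [ 0.286 -1.001]
 [-0.125 -1.195]
 [-1.966  0.238]]
bar end [[ 552.3 -163.9   22. ]
 [ 527.  -164.5   22. ]] grip top [ 531.387 -258.7     48.   ] side [ 532.875 -260.19    48.   ]
in trough 2.1030495107544187 92.85412653553509
in trough 4.470026600799316 -1.9592975992828756
in trough 6.115564747070495 -3.272559577953147
tray [536.264 251.085  -0.137] [-0.154 -0.257  0.221 -0.296  0.697  0.416 -0.78   0.108]
tube [407.698  26.405 100.   ]
cap [506.839  13.012  12.   ]
jar [715.467 -67.813  85.   ]
bottle [714.243  65.23  165.   ]
[[-0.921  0.39  -0.001]
 [ 0.39   0.921 -0.002]
 [-0.    -0.002 -1.   ]]
```

```bash
cat >> h.py <<'E'
TR=[527.2,-256.3,-0.113]
def own(x,y,z):return pose(TR,[[x,y,z]])[0]
def go(p,yaw=None,tilt=0): # yaw: world angle of tool y; tilt: about tool y
    o=get_obs();R=Ro.from_euler("xyz",o["tool_rot"])
    v=R.inv().apply(np.array(p)-o["tool_pos"])/1000
    if yaw is None:r=np.zeros(3)
    else:
        y=np.array([np.cos(yaw),np.sin(yaw),0]);z=np.array([0,0,-1.]);M=np.c_[np.cross(y,z),y,z]
        r=(R.inv()*Ro.from_matrix(M)*Ro.from_euler("y",tilt)).as_rotvec()
    print("target",np.round(p,1),"trans",np.round(v,4),"rot",np.round(r,4),"| t",round(o["time"],2),"pos",o["tool_pos"],"rot",o["tool_rot"],"F",o["wrist_force"],"w",round(o["gripper_width"],1))
E
python3 - <<'E'
from h import *
print(proj("side",[(195,460,z) for z in(231,300,400,500,600)]).round(), proj("top",[(195,460,z) for z in(231,300,400,500,600)]).round())
print(own(5,-2.5,130)); go(own(5,-2.5,130),-.113)
go([363,100,231],.53)
E
```

```text
[[179. 111.]
 [175.  92.]
 [168.  62.]
 [160.  30.]
 [151.  -6.]] [[141. 286.]
 [132. 288.]
 [116. 291.]
 [ 98. 295.]
 [ 76. 299.]]
[ 531.886 -259.348  130.   ]
target [ 531.9 -259.3  130. ] trans [-0.591 -0.53   0.102] rot [-0.002  0.001  1.283] | t 0.1 pos [194.875 459.869 230.518] rot [-3.14   0.     2.741] F [-0.419  1.071  0.272] w 85.4
target [363 100 231] trans [-0.295 -0.266  0.   ] rot [-0.002  0.001  0.64 ] | t 0.1 pos [194.875 459.869 230.518] rot [-3.14   0.     2.741] F [-0.419  1.071  0.272] w 85.4
```

>>> play_rows:
  translation:
    - [-0.295,-0.266,0]
    - [-0.295,-0.266,0]
    - [-0.295,-0.266,0]
    - [-0.295,-0.266,0]
    - [-0.295,-0.266,0]
    - [-0.295,-0.266,0]
    - [-0.295,-0.266,0]
    - [-0.295,-0.266,0]
    - [-0.295,-0.266,0]
    - [-0.295,-0.266,0]
    - [-0.295,-0.266,0]
    - [-0.295,-0.266,0]
  delta_rot:
    - [0,0,0.64]
    - [0,0,0.64]
    - [0,0,0.64]
    - [0,0,0.64]
    - [0,0,0.64]
    - [0,0,0.64]
    - [0,0,0.64]
    - [0,0,0.64]
    - [0,0,0.64]
    - [0,0,0.64]
    - [0,0,0.64]
    - [0,0,0.64]
  claw: [0.045,0.045,0.045,0.045,0.045,0.045,0.045,0.045,0.045,0.045,0.045,0.045]
  grip_force: 60

```text
time: 1.1
tool_pos: [363.0, 99.2, 231.0]
tool_rot: [-3.141, -0.001, 2.097]
wrist_force: [-0.4, 1.2, -1.1]
gripper_width: 45.0
finger_force: 0.0
```

```bash
python3 -c "
from h import *
go(own(5,-2.5,180),-.113)"
```

```text
target [ 531.9 -259.3  180. ] trans [-0.395 -0.034  0.051] rot [-0.001 -0.     0.639] | t 1.1 pos [362.952  99.198 230.989] rot [-3.141 -0.001  2.097] F [-0.386  1.163 -1.086] w 45.0
```

>>> play_rows:
  translation:
    - [-0.395,-0.034,0.0]
    - [-0.395,-0.034,0.0]
    - [-0.395,-0.034,0.0]
    - [-0.395,-0.034,0.0]
    - [-0.395,-0.034,0.0]
    - [-0.395,-0.034,0.0]
    - [-0.395,-0.034,0.0]
    - [-0.395,-0.034,0.0]
    - [-0.395,-0.034,0.03]
    - [-0.395,-0.034,0.051]
    - [-0.395,-0.034,0.051]
    - [-0.395,-0.034,0.051]
  delta_rot:
    - [0,0,0.64]
    - [0,0,0.64]
    - [0,0,0.64]
    - [0,0,0.64]
    - [0,0,0.64]
    - [0,0,0.64]
    - [0,0,0.64]
    - [0,0,0.64]
    - [0,0,0.64]
    - [0,0,0.64]
    - [0,0,0.64]
    - [0,0,0.64]
  claw: [0.045,0.045,0.045,0.045,0.045,0.045,0.045,0.045,0.045,0.045,0.045,0.045]

```text
time: 2.1
tool_pos: [532.1, -256.4, 176.3]
tool_rot: [-3.134, -0.003, 1.461]
wrist_force: [-0.3, 0.5, 0.0]
gripper_width: 45.1
finger_force: 0.0
```

```bash
python3 -c "
from h import *
go(own(5,-2.5,26),-.113)"
```

```text
target [ 531.9 -259.3   26. ] trans [-0.003  0.001  0.15 ] rot [-0.007 -0.003  0.003] | t 2.1 pos [ 532.082 -256.396  176.321] rot [-3.134 -0.003  1.461] F [-0.286  0.469  0.003] w 45.1
```

>>> play_rows:
  translation:
    - [-0.003,0.001,0.03]
    - [-0.003,0.001,0.06]
    - [-0.003,0.001,0.085]
    - [-0.003,0.001,0.105]
    - [-0.003,0.001,0.12]
    - [-0.003,0.001,0.128]
    - [-0.003,0.001,0.135]
    - [-0.003,0.001,0.14]
    - [-0.003,0.001,0.144]
    - [-0.003,0.001,0.147]
    - [-0.003,0.001,0.149]
    - [-0.003,0.001,0.149]
  delta_rot:
    - [0,0,0]
    - [0,0,0]
    - [0,0,0]
    - [0,0,0]
    - [0,0,0]
    - [0,0,0]
    - [0,0,0]
    - [0,0,0]
    - [0,0,0]
    - [0,0,0]
    - [0,0,0]
    - [0,0,0]
  claw: [0.045,0.045,0.045,0.045,0.045,0.045,0.045,0.045,0.045,0.045,0.045,0.045]

```text
time: 3.1
tool_pos: [534.0, -260.8, 31.4]
tool_rot: [3.141, 0.0, 1.461]
wrist_force: [-0.8, -0.3, 0.3]
gripper_width: 45.2
finger_force: 0.0
```

>>> play_rows:
  translation:
    - [0,0,0]
    - [0,0,0]
    - [0,0,0]
    - [0,0,0]
    - [0,0,0]
    - [0,0,0]
    - [0,0,0]
    - [0,0,0]
  delta_rot:
    - [0,0,0]
    - [0,0,0]
    - [0,0,0]
    - [0,0,0]
    - [0,0,0]
    - [0,0,0]
    - [0,0,0]
    - [0,0,0]
  claw: [0.03,0.02,0.015,0.01,0.005,0.005,0.005,0.005]
  grip_force: 60

```text
time: 3.77
tool_pos: [533.8, -260.9, 31.7]
tool_rot: [-3.141, 0.0, 1.461]
wrist_force: [-2.6, -0.2, 5.0]
gripper_width: 10.1
finger_force: 59.2
```

```bash
python3 -c "
from h import *
import cv2
go(own(5,-2.5,26),-.113)
print(get_obs()['moment'])
cv2.imwrite('pics/g.png',cv2.resize(capture('side')[150:300,300:450,::-1],None,fx=4,fy=4,interpolation=2))"
```

```text
target [ 531.9 -259.3   26. ] trans [ 0.001 -0.002  0.006] rot [-0.     0.     0.003] | t 3.77 pos [ 533.764 -260.898   31.668] rot [-3.141  0.     1.461] F [-2.55  -0.194  4.975] w 10.1
[-0.016  0.571  0.01 ]
```

View pics/g.png

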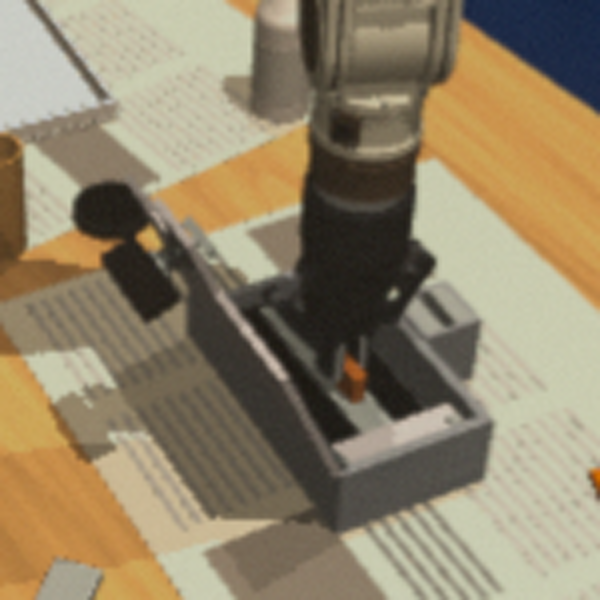

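The fingers straddle the grip at (345,370), but a little high, so I'll regrip 5.5 mm lower.

>>> play_rows:
  translation:
    - [0,0,0]
    - [0,0,0]
    - [0,0,0]
    - [0,0,0.002]
    - [0,0,0.004]
    - [0,0,0.0055]
    - [0,0,0.0055]
    - [0,0,0.0055]
    - [0,0,0.0055]
    - [0,0,0.0055]
    - [0,0,0.0055]
    - [0,0,0.0055]
  delta_rot:
    - [0,0,0]
    - [0,0,0]
    - [0,0,0]
    - [0,0,0]
    - [0,0,0]
    - [0,0,0]
    - [0,0,0]
    - [0,0,0]
    - [0,0,0]
    - [0,0,0]
    - [0,0,0]
    - [0,0,0]
  claw: [0.02,0.024,0.024,0.024,0.024,0.024,0.015,0.01,0.005,0.005,0.005,0.005]
  grip_force: 70

```text
time: 4.82
tool_pos: [533.6, -260.6, 25.5]
tool_rot: [-3.141, -0.0, 1.461]
wrist_force: [-0.1, -0.0, -2.6]
gripper_width: 10.7
finger_force: 68.2
```

>>> play_rows:
  translation:
    - [0,0,-0.002]
    - [0,0,-0.004]
    - [0,0,-0.006]
    - [0,0,-0.008]
    - [0,0,-0.011]
    - [0,0,-0.013]
    - [0,0,-0.015]
    - [0,0,-0.018]
    - [0,0,-0.02]
    - [0,0,-0.022]
    - [0,0,-0.022]
    - [0,0,-0.022]
  delta_rot:
    - [0,0.015,0]
    - [0,0.03,0]
    - [0,0.05,0]
    - [0,0.07,0]
    - [0,0.095,0]
    - [0,0.115,0]
    - [0,0.135,0]
    - [0,0.16,0]
    - [0,0.18,0]
    - [0,0.2,0]
    - [0,0.2,0]
    - [0,0.2,0]
  claw: [0.005,0.005,0.005,0.005,0.005,0.005,0.005,0.005,0.005,0.005,0.005,0.005]

```text
time: 5.82
tool_pos: [533.9, -261.1, 47.7]
tool_rot: [3.142, -0.2, 1.46]
wrist_force: [0.2, -0.0, -3.1]
gripper_width: 10.7
finger_force: 68.3
```

```bash
python3 -c "
from h import *
go(get_obs()['tool_pos']+own(0,45,0)-own(0,0,0),-.113,.2)
print(get_obs()['moment'])
cv2.imwrite('pics/l.png',cv2.resize(capture('side')[180:290,320:430,::-1],None,fx=5,fy=5,interpolation=2))"
```

```text
target [ 539.  -216.4   47.7] trans [0.044 0.    0.009] rot [-0.001 -0.     0.002] | t 5.82 pos [ 533.915 -261.139   47.713] rot [ 3.142 -0.2    1.46 ] F [ 0.18  -0.028 -3.13 ] w 10.7
[-0.297  0.04  -0.014]
```

View pics/l.png

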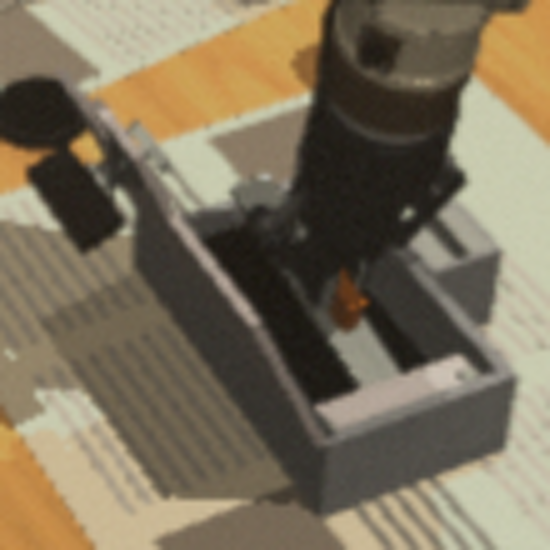

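The lip end is up at (258,195), above the lip, and the grasp is firm. Next I draw the bar out along +y, then raise it.

>>> play_rows:
  translation:
    - [0.004,0,0.001]
    - [0.009,0,0.002]
    - [0.015,0,0.003]
    - [0.021,0,0.004]
    - [0.027,0,0.0055]
    - [0.033,0,0.0065]
    - [0.039,0,0.008]
    - [0.045,0,0.009]
    - [0.05,0,0.01]
    - [0.054,0,0.011]
    - [0.055,0,0.011]
    - [0.055,0,0.011]
  delta_rot:
    - [0,0,0]
    - [0,0,0]
    - [0,0,0]
    - [0,0,0]
    - [0,0,0]
    - [0,0,0]
    - [0,0,0]
    - [0,0,0]
    - [0,0,0]
    - [0,0,0]
    - [0,0,0]
    - [0,0,0]
  claw: [0.005,0.005,0.005,0.005,0.005,0.005,0.005,0.005,0.005,0.005,0.005,0.005]

```text
time: 6.87
tool_pos: [540.1, -204.7, 48.0]
tool_rot: [3.142, -0.2, 1.461]
wrist_force: [0.3, 0.1, -2.0]
gripper_width: 10.6
finger_force: 68.3
```

```bash
python3 -c "
from h import *
p=get_obs()['tool_pos'].copy();p[2]=150
go(p,-.113)"
```

```text
target [ 540.1 -204.7  150. ] trans [ 0.02  0.   -0.1 ] rot [-0.    -0.2    0.004] | t 6.87 pos [ 540.133 -204.656   47.998] rot [ 3.142 -0.2    1.461] F [ 0.282  0.14  -2.009] w 10.6
```

>>> play_rows:
  translation:
    - [0.001,0,-0.006]
    - [0.003,0,-0.015]
    - [0.005,0,-0.025]
    - [0.007,0,-0.036]
    - [0.01,0,-0.048]
    - [0.012,0,-0.06]
    - [0.014,0,-0.072]
    - [0.016,0,-0.083]
    - [0.018,0,-0.092]
    - [0.02,0,-0.098]
    - [0.02,0,-0.1]
    - [0.02,0,-0.1]
  delta_rot:
    - [0,0,0]
    - [0,0,0]
    - [0,-0.01,0]
    - [0,-0.04,0]
    - [0,-0.07,0]
    - [0,-0.1,0]
    - [0,-0.13,0]
    - [0,-0.16,0]
    - [0,-0.18,0]
    - [0,-0.2,0]
    - [0,-0.2,0]
    - [0,-0.2,0]
  claw: [0.005,0.005,0.005,0.005,0.005,0.005,0.005,0.005,0.005,0.005,0.005,0.005]

```text
time: 7.87
tool_pos: [540.4, -205.2, 150.8]
tool_rot: [3.14, 0.0, 1.461]
wrist_force: [0.1, -1.5, -2.3]
gripper_width: 10.7
finger_force: 68.3
```

```bash
python3 -c "
from h import *
cv2.imwrite('pics/m.png',cv2.resize(capture('side')[120:270,270:430,::-1],None,fx=4,fy=4,interpolation=2))
print(get_obs()['moment'])
go([536,251,150],-.137)"
```

```text
[-0.018  0.056  0.048]
target [536 251 150] trans [ 0.453 -0.054  0.   ] rot [ 0.    -0.     0.027] | t 7.92 pos [ 540.014 -205.216  150.017] rot [ 3.142 -0.     1.461] F [-0.417  0.639 -3.386] w 10.7
```

View pics/m.png

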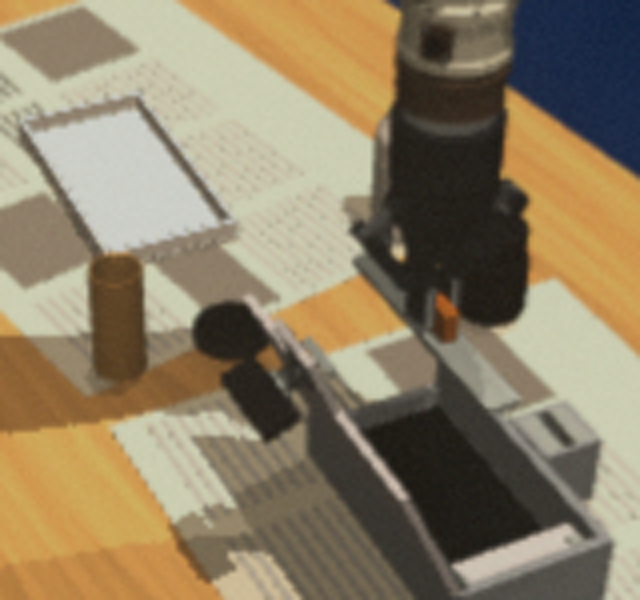

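The bar is clear of the trough and level, with its ends at (355,262) and (515,398). Now I carry it to the tray.

>>> play_rows:
  translation:
    - [0.005,0,0]
    - [0.015,-0.002,0]
    - [0.03,-0.004,0]
    - [0.05,-0.006,0]
    - [0.075,-0.009,0]
    - [0.1,-0.012,0]
    - [0.125,-0.015,0]
    - [0.15,-0.018,0]
    - [0.175,-0.021,0]
    - [0.2,-0.024,0]
    - [0.225,-0.027,0]
    - [0.25,-0.03,0]
  delta_rot:
    - [0,0,0]
    - [0,0,0]
    - [0,0,0]
    - [0,0,0.005]
    - [0,0,0.007]
    - [0,0,0.01]
    - [0,0,0.01]
    - [0,0,0.01]
    - [0,0,0.015]
    - [0,0,0.02]
    - [0,0,0.02]
    - [0,0,0.02]
  claw: [0.005,0.005,0.005,0.005,0.005,0.005,0.005,0.005,0.005,0.005,0.005,0.005]

```text
time: 8.92
tool_pos: [536.6, 49.0, 149.6]
tool_rot: [-3.14, -0.0, 1.442]
wrist_force: [0.6, 0.6, -2.5]
gripper_width: 10.6
finger_force: 68.3
```

>>> play_rows:
  translation:
    - [0.025,-0.003,0]
    - [0.05,-0.006,0]
    - [0.075,-0.009,0]
    - [0.1,-0.012,0]
    - [0.125,-0.015,0]
    - [0.15,-0.018,0]
    - [0.168,-0.02,0]
    - [0.182,-0.022,0]
    - [0.192,-0.023,0]
    - [0.2,-0.024,0]
    - [0.203,-0.024,0]
    - [0.203,-0.024,0]
  delta_rot:
    - [0,0,0]
    - [0,0,0]
    - [0,0,0]
    - [0,0,0.005]
    - [0,0,0.007]
    - [0,0,0.007]
    - [0,0,0.007]
    - [0,0,0.007]
    - [0,0,0.007]
    - [0,0,0.007]
    - [0,0,0.007]
    - [0,0,0.007]
  claw: [0.005,0.005,0.005,0.005,0.005,0.005,0.005,0.005,0.005,0.005,0.005,0.005]

```text
time: 9.92
tool_pos: [540.1, 251.2, 149.8]
tool_rot: [-3.141, 0.0, 1.434]
wrist_force: [-0.4, 0.2, -2.5]
gripper_width: 10.5
finger_force: 68.3
```

```bash
python3 -c "
from h import *
go([536,251,17.5],-.137)"
```

```text
target [536.  251.   17.5] trans [-0.001 -0.004  0.132] rot [-0.  0.  0.] | t 9.92 pos [540.111 251.175 149.764] rot [-3.141  0.     1.434] F [-0.424  0.173 -2.457] w 10.5
```

>>> play_rows:
  translation:
    - [0,-0.001,0.008]
    - [0,-0.002,0.022]
    - [0,-0.003,0.038]
    - [0,-0.004,0.055]
    - [0,-0.004,0.071]
    - [0,-0.004,0.086]
    - [0,-0.004,0.1]
    - [0,-0.004,0.11]
    - [0,-0.004,0.118]
    - [0,-0.004,0.123]
    - [0,-0.004,0.126]
    - [0,-0.004,0.128]
  delta_rot:
    - [0,0,0]
    - [0,0,0]
    - [0,0,0]
    - [0,0,0]
    - [0,0,0]
    - [0,0,0]
    - [0,0,0]
    - [0,0,0]
    - [0,0,0]
    - [0,0,0]
    - [0,0,0]
    - [0,0,0]
  claw: [0.005,0.005,0.005,0.005,0.005,0.005,0.005,0.005,0.005,0.005,0.005,0.005]

```text
time: 10.92
tool_pos: [536.5, 251.4, 21.9]
tool_rot: [3.141, -0.0, 1.433]
wrist_force: [-0.7, 0.3, -2.4]
gripper_width: 10.2
finger_force: 68.3
```

>>> play_rows:
  translation:
    - [0,0,0.0005]
    - [0,0,0.001]
    - [0,0,0.0015]
    - [0,0,0.002]
    - [0,0,0.0025]
    - [0,0,0.003]
    - [0,0,0.0035]
    - [0,0,0.004]
    - [0,0,0.0045]
    - [0,0,0.005]
    - [0,0,0.005]
    - [0,0,0.005]
  delta_rot:
    - [0,0,0]
    - [0,0,0]
    - [0,0,0]
    - [0,0,0]
    - [0,0,0]
    - [0,0,0]
    - [0,0,0]
    - [0,0,0]
    - [0,0,0]
    - [0,0,0]
    - [0,0,0]
    - [0,0,0]
  claw: [0.005,0.005,0.005,0.005,0.005,0.005,0.005,0.005,0.005,0.005,0.005,0.005]

```text
time: 11.92
tool_pos: [536.2, 251.5, 16.9]
tool_rot: [-3.142, 0.0, 1.434]
wrist_force: [-0.1, 0.5, -2.1]
gripper_width: 10.4
finger_force: 68.3
```

>>> play_rows:
  translation:
    - [0,0,0.0004]
    - [0,0,0.0008]
    - [0,0,0.0012]
    - [0,0,0.0014]
    - [0,0,0.0014]
  delta_rot:
    - [0,0,0]
    - [0,0,0]
    - [0,0,0]
    - [0,0,0]
    - [0,0,0]
  claw: [0.005,0.005,0.005,0.005,0.005]

```text
time: 12.33
tool_pos: [536.4, 251.5, 16.4]
tool_rot: [3.141, -0.0, 1.434]
wrist_force: [-2.3, -0.6, 5.5]
gripper_width: 10.4
finger_force: 69.4
```

Contact, at 5.5 N upward. I'll open and retreat upward.

>>> play_rows:
  translation:
    - [0,0,-0.001]
    - [0,0,-0.001]
    - [0,0,-0.001]
    - [0,0,-0.001]
    - [0,0,-0.005]
    - [0,0,-0.015]
    - [0,0,-0.04]
    - [0,0,-0.08]
    - [0,0,-0.12]
    - [0,0,-0.16]
    - [0,0,-0.19]
    - [0,0,-0.19]
  delta_rot:
    - [0,0,0]
    - [0,0,0]
    - [0,0,0]
    - [0,0,0]
    - [0,0,0]
    - [0,0,0]
    - [0,0,0]
    - [0,0,0]
    - [0,0,0]
    - [0,0,0]
    - [0,0,0]
    - [0,0,0]
  claw: [0.015,0.025,0.035,0.04,0.04,0.04,0.04,0.04,0.04,0.04,0.04,0.04]

```text
time: 13.33
tool_pos: [540.0, 253.3, 215.1]
tool_rot: [3.128, -0.009, 1.434]
wrist_force: [0.8, 0.4, 0.5]
gripper_width: 40.3
finger_force: 0.0
```

```bash
python3 -c "
from h import *
a=capture('side')[120:220,240:400,::-1];b=capture('top')[145:215,180:310,::-1]
a=cv2.resize(a,(480,300),interpolation=2);b=cv2.resize(b,(520,280),interpolation=2)
c=np.zeros((580,520,3),np.uint8);c[:300,:480]=a;c[300:]=b
cv2.imwrite('pics/t.png',c)
q=cov(1.98,[[85,85,16]])[0];print(q)
go(own(-150,75,205),-.113)
# side-safe waypoint
go(own(-160,75,200),-.113)"
```

```text
[-108.499   85.     133.616]
target [ 386.6 -164.9  205. ] trans [-0.434 -0.092  0.002] rot [ 0.005 -0.003 -0.024] | t 13.43 pos [537.405 252.06  208.505] rot [ 3.137 -0.003  1.434] F [ 0.967 -0.297 -1.182] w 40.0
target [ 376.7 -163.7  200. ] trans [-0.434 -0.102  0.007] rot [ 0.005 -0.003 -0.024] | t 13.43 pos [537.405 252.06  208.505] rot [ 3.137 -0.003  1.434] F [ 0.967 -0.297 -1.182] w 40.0
```

View pics/t.png

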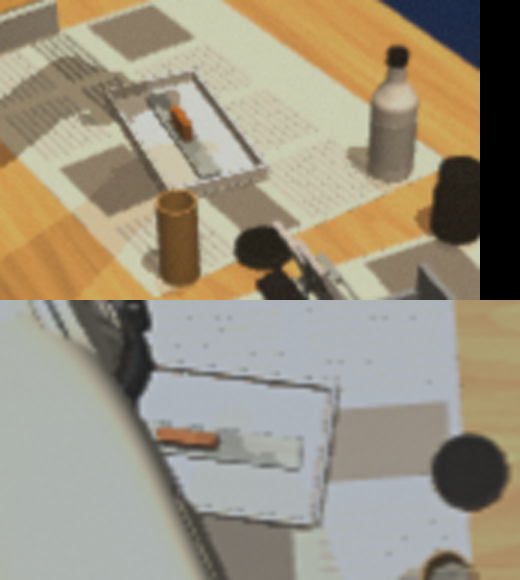

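The bar lies flat in the tray, grip up. I'll close the fingers and go behind the cover.

```bash
python3 -c "
from h import *
go(own(-165,90,208),-.113)"
```

```text
target [ 373.4 -148.3  208. ] trans [-0.419 -0.108 -0.001] rot [ 0.005 -0.003 -0.024] | t 13.43 pos [537.405 252.06  208.505] rot [ 3.137 -0.003  1.434] F [ 0.967 -0.297 -1.182] w 40.0
```

>>> play_rows:
  translation:
    - [-0.42,-0.108,0]
    - [-0.42,-0.108,0]
    - [-0.42,-0.108,0]
    - [-0.42,-0.108,0]
    - [-0.42,-0.108,0]
    - [-0.42,-0.108,0]
    - [-0.42,-0.108,0]
    - [-0.42,-0.108,0]
    - [-0.42,-0.108,0]
    - [-0.42,-0.108,0]
    - [-0.42,-0.108,0]
    - [-0.42,-0.108,0]
  delta_rot:
    - [0,0,-0.024]
    - [0,0,-0.024]
    - [0,0,-0.024]
    - [0,0,-0.024]
    - [0,0,-0.024]
    - [0,0,-0.024]
    - [0,0,-0.024]
    - [0,0,-0.024]
    - [0,0,-0.024]
    - [0,0,-0.024]
    - [0,0,-0.024]
    - [0,0,-0.024]
  claw: [0.04,0.03,0.02,0.01,0,0,0,0,0,0,0,0]
  grip_force: 30

```text
time: 14.43
tool_pos: [369.3, -152.2, 204.3]
tool_rot: [-3.139, 0.0, 1.452]
wrist_force: [0.1, 0.6, 0.5]
gripper_width: 0.1
finger_force: 0.0
```

```bash
python3 -c "
from h import *
go(own(-165,90,140),-.113)"
```

```text
target [ 373.4 -148.3  140. ] trans [0.004 0.004 0.064] rot [-0.003  0.    -0.006] | t 14.43 pos [ 369.334 -152.225  204.348] rot [-3.139  0.     1.452] F [0.114 0.61  0.454] w 0.1
```

>>> play_rows:
  translation:
    - [0.004,0,0.015]
    - [0.004,0,0.035]
    - [0.004,0,0.055]
    - [0.004,0,0.064]
    - [0.004,0.004,0.064]
    - [0.004,0.01,0.064]
    - [0.004,0.018,0.064]
    - [0.004,0.026,0.064]
    - [0.004,0.032,0.064]
    - [0.004,0.036,0.064]
    - [0.004,0.039,0.064]
    - [0.004,0.04,0.064]
  delta_rot:
    - [0,0,0]
    - [0,0,0]
    - [0,0,0]
    - [0,0,0]
    - [0,0,0]
    - [0,0,0]
    - [0,0,0]
    - [0,0,0]
    - [0,0,0]
    - [0,0,0]
    - [0,0,0]
    - [0,0,0]
  claw: [0,0,0,0,0,0,0,0,0,0,0,0]

```text
time: 15.43
tool_pos: [412.1, -150.4, 141.6]
tool_rot: [-3.141, 0.0, 1.458]
wrist_force: [-2.5, -0.2, 1.4]
gripper_width: 0.0
finger_force: 0.8
```

>>> play_rows:
  translation:
    - [0,0.003,0]
    - [0,0.006,0]
    - [0,0.009,0]
    - [0,0.012,0]
    - [0,0.015,0]
    - [0,0.018,0]
    - [0,0.021,0]
    - [0,0.024,0]
    - [0,0.027,0]
    - [0,0.03,0]
    - [0,0.033,0]
    - [0,0.036,0]
  delta_rot:
    - [0,0,0]
    - [0,0,0]
    - [0,0,0]
    - [0,0,0]
    - [0,0,0]
    - [0,0,0]
    - [0,0,0]
    - [0,0,0]
    - [0,0,0]
    - [0,0,0]
    - [0,0,0]
    - [0,0,0]
  claw: [0,0,0,0,0,0,0,0,0,0,0,0]

```text
time: 16.43
tool_pos: [449.4, -154.7, 143.2]
tool_rot: [3.138, 0.0, 1.458]
wrist_force: [-3.9, 2.7, 12.4]
gripper_width: 0.1
finger_force: 6.9
```

```bash
python3 -c "
from h import *
o=get_obs();d=o['tool_pos'][:2]-TR[:2];c,s=np.cos(-.113),np.sin(-.113);print('own',d@[c,s],d@[-s,c],o['wrist_force'],o['tool_pos'][2])
for a in (1.57,1.4,1.2,1,.8,.6,.4,.2,.05):print(a,-60+85*np.cos(a)-3*np.sin(a)-14.5,62+85*np.sin(a)+3*np.cos(a))
"
```

```text
own -88.80790841581245 92.223579321109 [-3.916  2.685 12.41 ] 143.1569226502699
1.57 -77.43231127838317 147.00236202933814
1.4 -63.00914204344489 146.27312847771984
1.2 -46.49570812738442 142.31039557064426
1 -31.098716955631808 135.14594062627563
0.8 -17.43199797818951 125.06538785450093
0.6 -6.040400152862448 112.47061708330705
0.4 2.6219294633192867 97.86374207824394
0.2 8.209651124120356 81.82709285110393
0.05 10.243834625760094 69.24448016919256
```

>>> play_rows:
  translation:
    - [0,0,-0.008]
    - [0,0,-0.016]
    - [0,0,-0.024]
    - [0,0.003,-0.024]
    - [0,0.007,-0.024]
    - [0,0.011,-0.024]
    - [0,0.015,-0.024]
    - [0,0.019,-0.024]
    - [0,0.023,-0.023]
    - [0,0.027,-0.023]
    - [0,0.031,-0.023]
    - [0,0.035,-0.022]
  delta_rot:
    - [0,0,0]
    - [0,0,0]
    - [0,0,0]
    - [0,0,0]
    - [0,0,0]
    - [0,0,0]
    - [0,0,0]
    - [0,0,0]
    - [0,0,0]
    - [0,0,0]
    - [0,0,0]
    - [0,0,0]
  claw: [0,0,0,0,0,0,0,0,0,0,0,0]

```text
time: 17.43
tool_pos: [482.8, -158.4, 163.1]
tool_rot: [-3.141, -0.0, 1.458]
wrist_force: [-2.3, -0.3, 1.4]
gripper_width: 0.2
finger_force: 1.2
```

```bash
cat > st.py <<'E'
from h import *
o=get_obs();d=o['tool_pos'][:2]-TR[:2];c,s=np.cos(-.113),np.sin(-.113);print(o['time'],'own',d@[c,s],d@[-s,c],o['tool_pos'][2],o['tool_rot'],o['wrist_force'],o['moment'],o['joint_pos'])
E
python3 st.py
```

```text
17.4333 own -55.15818546379776 92.31078846168981 163.07438291619218 [-3.141 -0.     1.458] [-2.264 -0.26   1.356] [0.02  0.484 0.033] [-0.317  0.297 -0.101  1.174 -0.     1.367]
```

>>> play_rows:
  translation:
    - [0,0.005,0]
    - [0,0.01,0.001]
    - [0,0.016,0.002]
    - [0,0.022,0.005]
    - [0,0.029,0.008]
    - [0,0.035,0.011]
    - [0,0.041,0.015]
    - [0,0.046,0.019]
    - [0,0.0515,0.024]
    - [0,0.056,0.029]
    - [0,0.061,0.034]
    - [0,0.0655,0.039]
  delta_rot:
    - [0,0,0]
    - [0,0,0]
    - [0,0,0]
    - [0,0,0]
    - [0,0,0]
    - [0,0,0]
    - [0,0,0]
    - [0,0,0]
    - [0,0,0]
    - [0,0,0]
    - [0,0,0]
    - [0,0,0]
  claw: [0,0,0,0,0,0,0,0,0,0,0,0]

```text
time: 18.43
tool_pos: [548.3, -165.9, 123.9]
tool_rot: [3.141, 0.0, 1.458]
wrist_force: [0.6, -0.0, 0.9]
gripper_width: 0.4
finger_force: 0.5
```

```bash
python3 st.py
```

```text
18.4333 own 10.750281171728899 92.2481421807783 123.88334502461343 [3.141 0.    1.458] [ 0.566 -0.049  0.935] [-0.044  0.041 -0.006] [-0.294  0.448  0.017  1.139 -0.     1.39 ]
```

>>> play_rows:
  translation:
    - [0,0.003,0.005]
    - [0,0.006,0.01]
    - [0,0.009,0.016]
    - [0,0.012,0.022]
    - [0,0.014,0.028]
    - [0,0.016,0.034]
    - [0,0.0175,0.04]
    - [0,0.019,0.045]
    - [0,0.0195,0.049]
    - [0,0.0195,0.051]
    - [0,0.0195,0.051]
    - [0,0.0195,0.051]
  delta_rot:
    - [0,0,0]
    - [0,0,0]
    - [0,0,0]
    - [0,0,0]
    - [0,0,0]
    - [0,0,0]
    - [0,0,0]
    - [0,0,0]
    - [0,0,0]
    - [0,0,0]
    - [0,0,0]
    - [0,0,0]
  claw: [0,0,0,0,0,0,0,0,0,0,0,0]

```text
time: 19.43
tool_pos: [567.0, -168.0, 73.5]
tool_rot: [-3.141, -0.0, 1.458]
wrist_force: [0.3, -0.6, 0.3]
gripper_width: 0.0
finger_force: 0.0
```

```bash
python3 st.py
```

```text
19.4333 own 29.587522763455198 92.26642339331957 73.54480973844113 [-3.141 -0.     1.458] [ 0.324 -0.561  0.319] [-0.039 -0.011  0.032] [-0.288  0.527  0.005  1.048  0.     1.396]
```

>>> play_rows:
  translation:
    - [0,0,0.002]
    - [0,0,0.004]
    - [0,0,0.006]
    - [0,0,0.006]
    - [0,0,-0.02]
    - [0,0,-0.06]
    - [0,0,-0.1]
    - [0,0,-0.13]
    - [0,0,-0.13]
    - [0,0,-0.13]
  delta_rot:
    - [0,0,0]
    - [0,0,0]
    - [0,0,0]
    - [0,0,0]
    - [0,0,0]
    - [0,0,0]
    - [0,0,0]
    - [0,0,0]
    - [0,0,0]
    - [0,0,0]
  claw: [0,0,0,0,0,0.02,0.04,0.04,0.04,0.04]
  grip_force: 90

```text
time: 20.27
tool_pos: [568.7, -168.4, 206.3]
tool_rot: [3.136, 0.001, 1.458]
wrist_force: [0.3, -0.1, -0.3]
gripper_width: 39.8
finger_force: 0.0
```

```bash
python3 - <<'E'
from h import *
a=capture('side')[160:290,320:440,::-1]
cv2.imwrite('pics/s.png',cv2.resize(a,None,fx=5,fy=5,interpolation=2))
P=[own(86,0,116),own(86,32,116),own(86,-32,116),own(86,32,88),own(86,-32,88)]
print((proj('side',P)-[320,160])*5+2)
go(own(86,0,150),-.113)
E
```

```text
[[452.168 261.915]
 [421.245 229.564]
 [484.25  295.466]
 [416.505 266.337]
 [478.5   332.694]]
target [ 612.7 -266.   150. ] trans [-0.092  0.056  0.054] rot [ 0.002  0.    -0.   ] | t 20.32 pos [ 567.35  -168.066  204.021] rot [3.14  0.    1.458] F [-0.098  0.183 -1.145] w 39.6
```

View pics/s.png

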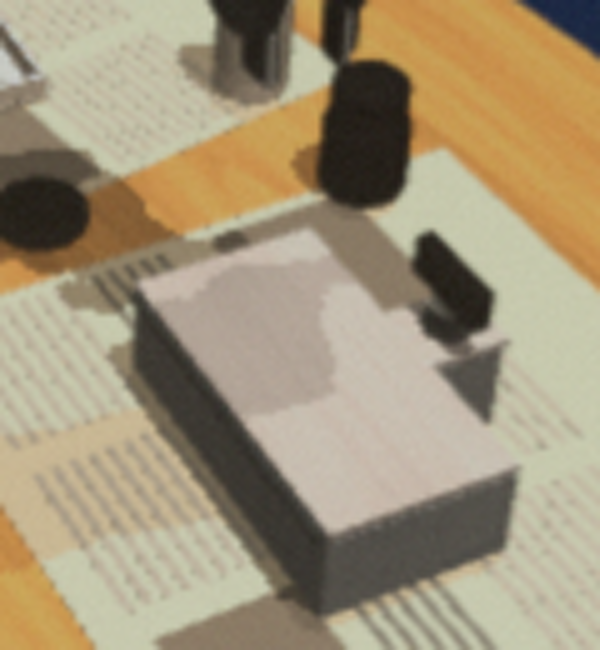

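The cover is shut, and the T-handle at (455,280) is where I predicted it, within about a pixel. Now I go to it.

>>> play_rows:
  translation:
    - [-0.03,0.018,0.01]
    - [-0.06,0.036,0.02]
    - [-0.092,0.056,0.04]
    - [-0.092,0.056,0.05]
    - [-0.092,0.056,0.054]
    - [-0.092,0.056,0.054]
    - [-0.092,0.056,0.054]
    - [-0.092,0.056,0.054]
  delta_rot:
    - [0,0,0]
    - [0,0,0]
    - [0,0,0]
    - [0,0,0]
    - [0,0,0]
    - [0,0,0]
    - [0,0,0]
    - [0,0,0]
  claw: [0.04,0.04,0.04,0.04,0.04,0.04,0.04,0.04]

```text
time: 20.98
tool_pos: [612.5, -264.6, 150.7]
tool_rot: [3.141, 0.0, 1.459]
wrist_force: [-0.7, -0.1, 0.7]
gripper_width: 40.1
finger_force: 0.0
```

```bash
python3 - <<'E'
from h import *
go(own(86,0,86),-.113)
E
```

```text
target [ 612.7 -266.    86. ] trans [-0.001  0.     0.065] rot [0.001 0.    0.001] | t 20.98 pos [ 612.479 -264.582  150.714] rot [3.141 0.    1.459] F [-0.695 -0.061  0.739] w 40.1
```

>>> play_rows:
  translation:
    - [-0.001,0,0.01]
    - [-0.001,0,0.025]
    - [-0.001,0,0.038]
    - [-0.001,0,0.05]
    - [-0.001,0,0.058]
    - [-0.001,0,0.062]
    - [-0.001,0,0.064]
    - [-0.001,0,0.064]
    - [-0.001,0,0.064]
    - [-0.001,0,0.064]
  delta_rot:
    - [0,0,0]
    - [0,0,0]
    - [0,0,0]
    - [0,0,0]
    - [0,0,0]
    - [0,0,0]
    - [0,0,0]
    - [0,0,0]
    - [0,0,0]
    - [0,0,0]
  claw: [0.04,0.04,0.04,0.04,0.04,0.04,0.04,0.04,0.04,0.04]

```text
time: 21.82
tool_pos: [612.9, -266.9, 86.5]
tool_rot: [3.14, 0.0, 1.458]
wrist_force: [0.2, 0.3, 0.5]
gripper_width: 40.1
finger_force: 0.0
```

>>> play_rows:
  translation:
    - [0,0,0]
    - [0,0,0]
    - [0,0,0]
    - [0,0,0]
    - [0,0,0]
    - [0,0,0]
    - [0,0,0]
    - [0,0,0]
  delta_rot:
    - [0,0,0]
    - [0,0,0]
    - [0,0,0]
    - [0,0,0]
    - [0,0,0]
    - [0,0,0]
    - [0,0,0]
    - [0,0,0]
  claw: [0.03,0.025,0.02,0.015,0.01,0.008,0.008,0.008]
  grip_force: 30

```text
time: 22.48
tool_pos: [612.7, -266.8, 85.8]
tool_rot: [3.141, 0.0, 1.458]
wrist_force: [1.5, -0.1, 1.1]
gripper_width: 13.7
finger_force: 33.8
```

```bash
python3 st.py
```

```text
22.4833 own 86.16095686004691 -0.7682106046812667 85.81670356501017 [3.141 0.    1.458] [ 1.496 -0.133  1.121] [-0.021 -0.304 -0.116] [-0.411  0.659  0.274  1.184  0.     1.273]
```

>>> play_rows:
  translation:
    - [0,0,0]
    - [0,0,0]
    - [0,0,0.002]
    - [0,0,0.004]
    - [0,0,0.006]
    - [0,0,0.008]
    - [0,0,0.01]
    - [0,0,0.0115]
    - [0,0,0.0125]
    - [0,0,0.0125]
    - [0,0,0.0125]
  delta_rot:
    - [0,0,0]
    - [0,0,0]
    - [0,0,0]
    - [0,0,0]
    - [0,0,0]
    - [0,0,0]
    - [0,0,0]
    - [0,0,0]
    - [0,0,0]
    - [0,0,0]
    - [0,0,0]
  claw: [0.008,0.008,0.008,0.008,0.008,0.008,0.008,0.008,0.008,0.008,0.008]
  grip_force: 90

```text
time: 23.4
tool_pos: [612.7, -266.8, 75.1]
tool_rot: [3.139, 0.001, 1.458]
wrist_force: [-0.1, 1.3, 10.6]
gripper_width: 12.8
finger_force: 91.0
```

```bash
python3 st.py
```

```text
23.4 own 86.18631185444528 -0.8211862424917289 75.0695113415232 [3.139 0.001 1.458] [-0.148  1.254 10.603] [ 0.357  0.411 -0.131] [-0.411  0.667  0.258  1.16   0.     1.273]
```

>>> play_rows:
  translation:
    - [0,0,0.0008]
    - [0,0,0.0008]
    - [0,0,0.0008]
    - [0,0,0.0008]
    - [0,0,0.0008]
    - [0,0,0.0008]
    - [0,0,0.0008]
    - [0,0,0.0008]
    - [0,0,0.0008]
    - [0,0,0.0008]
    - [0,0,0.0008]
    - [0,0,0.0008]
  delta_rot:
    - [0,0,0.03]
    - [0,0,0.09]
    - [0,0,0.16]
    - [0,0,0.24]
    - [0,0,0.32]
    - [0,0,0.4]
    - [0,0,0.48]
    - [0,0,0.56]
    - [0,0,0.64]
    - [0,0,0.72]
    - [0,0,0.8]
    - [0,0,0.8]
  claw: [0.008,0.008,0.008,0.008,0.008,0.008,0.008,0.008,0.008,0.008,0.008,0.008]

```text
time: 24.4
tool_pos: [613.1, -267.0, 74.6]
tool_rot: [3.139, -0.002, 0.656]
wrist_force: [-0.5, 0.9, 11.0]
gripper_width: 12.8
finger_force: 91.1
```

```bash
python3 st.py
```

```text
24.4 own 86.53368092568411 -0.922814468545603 74.59226654316146 [ 3.139 -0.002  0.656] [-0.461  0.944 10.992] [0.312 0.301 0.025] [-0.411  0.667  0.257  1.158  0.     2.075]
```

>>> play_rows:
  translation:
    - [0,0,0]
    - [0,0,0]
    - [0,0,0]
    - [0,0,0]
    - [0,0,0]
    - [0,0,0]
    - [0,0,0]
    - [0,0,0]
    - [0,0,0]
    - [0,0,0]
    - [0,0,0]
    - [0,0,0]
  delta_rot:
    - [0,0,0.04]
    - [0,0,0.12]
    - [0,0,0.2]
    - [0,0,0.28]
    - [0,0,0.36]
    - [0,0,0.44]
    - [0,0,0.52]
    - [0,0,0.6]
    - [0,0,0.68]
    - [0,0,0.74]
    - [0,0,0.79]
    - [0,0,0.79]
  claw: [0.008,0.008,0.008,0.008,0.008,0.008,0.008,0.008,0.008,0.008,0.008,0.008]

```text
time: 25.4
tool_pos: [613.2, -267.3, 74.7]
tool_rot: [3.14, -0.003, -0.132]
wrist_force: [-0.7, -1.3, 11.0]
gripper_width: 12.7
finger_force: 91.3
```

```bash
python3 st.py
```

```text
25.4 own 86.68891686237639 -1.1949051697075586 74.7297674175246 [ 3.14  -0.003 -0.132] [-0.719 -1.347 11.026] [0.056 0.284 0.693] [-0.411  0.667  0.257  1.157 -0.001  2.862]
```

The end stop is reached, at 0.69 N m. I'll ease up while still gripping, then let go.

>>> play_rows:
  translation:
    - [0,0,-0.001]
    - [0,0,-0.002]
    - [0,0,-0.003]
    - [0,0,-0.004]
    - [0,0,-0.005]
    - [0,0,-0.006]
    - [0,0,-0.007]
    - [0,0,-0.008]
    - [0,0,-0.008]
    - [0,0,-0.008]
  delta_rot:
    - [0,0,0]
    - [0,0,0]
    - [0,0,0]
    - [0,0,0]
    - [0,0,0]
    - [0,0,0]
    - [0,0,0]
    - [0,0,0]
    - [0,0,0]
    - [0,0,0]
  claw: [0.008,0.008,0.008,0.008,0.008,0.008,0.008,0.008,0.008,0.008]

```text
time: 26.23
tool_pos: [613.2, -267.2, 81.6]
tool_rot: [3.14, -0.003, -0.13]
wrist_force: [1.9, -0.4, 6.1]
gripper_width: 12.5
finger_force: 90.8
```

```bash
python3 st.py
```

```text
26.2333 own 86.66442153547447 -1.1741188726434402 81.614553174118 [ 3.14  -0.003 -0.13 ] [ 1.867 -0.366  6.108] [-0.11  -0.198  0.632] [-0.411  0.662  0.267  1.173 -0.001  2.861]
```

>>> play_rows:
  translation:
    - [0,0,0]
    - [0,0,0]
    - [0,0,0]
    - [0,0,0]
    - [0,0,0]
    - [0,0,-0.005]
    - [0,0,-0.02]
    - [0,0,-0.05]
    - [0,0,-0.08]
    - [0,0,-0.11]
    - [0,0,-0.13]
    - [0,0,-0.13]
  delta_rot:
    - [0,0,0]
    - [0,0,0]
    - [0,0,0]
    - [0,0,0]
    - [0,0,0]
    - [0,0,0]
    - [0,0,0]
    - [0,0,0]
    - [0,0,0]
    - [0,0,0]
    - [0,0,0]
    - [0,0,0]
  claw: [0.015,0.022,0.03,0.04,0.04,0.04,0.04,0.04,0.04,0.04,0.04,0.04]

```text
time: 27.23
tool_pos: [614.7, -267.7, 217.1]
tool_rot: [3.139, -0.01, -0.132]
wrist_force: [1.0, -0.1, 0.5]
gripper_width: 40.0
finger_force: 0.0
```

>>> play_rows:
  translation:
    - [0.02,0,0]
    - [0.05,0,0]
    - [0.08,-0.03,0]
    - [0.08,-0.06,0]
    - [0.08,-0.1,0]
    - [0.08,-0.14,0]
    - [0.08,-0.14,0]
    - [0.08,-0.14,0]
  delta_rot:
    - [0,0,0]
    - [0,0,0]
    - [0,0,0]
    - [0,0,0]
    - [0,0,0]
    - [0,0,0]
    - [0,0,0]
    - [0,0,0]
  claw: [0.04,0.04,0.04,0.04,0.04,0.04,0.04,0.04]

```text
time: 27.9
tool_pos: [710.2, -135.1, 209.3]
tool_rot: [-3.142, 0.002, -0.127]
wrist_force: [-0.1, -0.5, 0.2]
gripper_width: 40.2
finger_force: 0.0
```

I've viewed my ten pictures, so I'll check the handle, bar and bystanders numerically.

```bash
python3 - <<'E'
from h import *
import itertools
I={n:capture(n) for n in("top","side")}
def box(ang,z):
    c,s=np.cos(ang),np.sin(ang)
    return [own(86+c*x-s*y,s*x+c*y,z+h) for x,y,h in itertools.product((-7,7),(-32,32),(-14,14))]
print("tcp px",proj("side",[[710,-135,209]]),proj("top",[[710,-135,209]]))
for n in I:
    g=I[n].max(2)
    for a in(0,-.8,-1.57):
        m=np.zeros(g.shape,np.uint8);h=cv2.convexHull(proj(n,box(a,99)).round().astype(np.int32));cv2.fillConvexPoly(m,h,1)
        v=g[m>0];print(n,a,"dark frac",(v<70).mean().round(2),len(v))
    # dark blob ellipse axis
    c=proj(n,[own(86,0,99)])[0].astype(int);w=g[c[1]-14:c[1]+15,c[0]-14:c[0]+15];print(n,c);print("\n".join("".join("#" if p<70 else "." for p in r) for r in w))
# bystanders/bar: difference to the first pictures in the areas of bystanders
for n in I:
    o=cv2.imread(f"pics/{n}0.png")[:,:,::-1].astype(int)
    for k,p in dict(tube=(408,26,50),cap=(507,13,6),jar=(715,-68,42),bottle=(714,65,82)).items():
        u=proj(n,[p])[0].astype(int);s=np.s_[u[1]-8:u[1]+9,u[0]-8:u[0]+9];print(n,k,np.abs(I[n][s].astype(int)-o[s]).mean().round(1))
    u=I[n].astype(int);H=(u[:,:,0]>150)&(u[:,:,2]<90)&(u[:,:,0]-u[:,:,1]>60);c=proj(n,[[536,251,35]])[0].astype(int)
    ys,xs=np.nonzero(H[c[1]-25:c[1]+26,c[0]-25:c[0]+26]);
    if len(xs):print(n,"grip at",plane(n,(xs.mean()+c[0]-25,ys.mean()+c[1]-25),28),len(xs))
E
```

```text
tcp px [[410.259 153.18 ]] [[342.456 112.153]]
top 0 dark frac 0.23 154
top -0.8 dark frac 0.34 146
top -1.57 dark frac 0.63 138
top [381 150]
.............................
.............................
.............................
.............................
.............................
.............###.............
.............###.............
............####.............
............#####............
............#####............
............####.............
............####.............
............####.............
............#####............
............#####............
............#####............
....#........####............
.............####............
....#.....#######............
....#......######............
............#####............
.............####............
.............####............
.............####............
.............###.............
.............................
.............................
.............................
.............................
side 0 dark frac 0.41 222
side -0.8 dark frac 0.63 163
side -1.57 dark frac 0.64 258
si
[... 338 characters left out ...]
....
..............###########....
............############.....
........################.....
......##################.....
......##################.....
......################.......
......##############.........
......############...........
......##########.............
......########...............
......#######................
.......########..............
.........#########...........
...........#######...........
..............#..............
.............................
.............................
.............................
top tube 41.2
top cap 8.7
top jar 76.6
top bottle 16.7
side tube 12.9
side cap 18.7
side jar 2.6
side bottle 22.9
side grip at [541.997 258.751  28.   ] 14
```

```bash
python3 -c "
from plant import *
print(sign_off())"
```

```text
the job is handed in; nothing more can be done
None
```

The bar lies flat in the wash tray, grip up; the cover is shut and the stud is locked at the full quarter turn. I made no contact with the tube, jar, bottle or cap, though the arm and shadows blurred my last picture check of them; the job was handed in at about 28 s.

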